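# Angle the chick ladder past the stop post into its storage bay

### The job

Put the little wooden chick ladder away in its bay by pushing only: work one end in behind the steel stop post, then swing the other end in, until the ladder lies flat and square along the bay's back board, touching it or as good as touching. Nothing is to be gripped or lifted: push with the fingertips, keep the ladder flat on the bench, and leave the jar, the feed cup and the dropper bottle where they stand.

Things in the scene. Friction and masses are not known exactly. Their poses are not given: they have to be found in the camera images.
- ladder: loose wooden chick ladder lying flat on the bench, 250 mm long (its y axis) x 44 mm wide (its x axis) x 28 mm high, pale wood; two straight side rails and flush cross-pieces at both ends, so its outline is a plain rectangle; open between the rungs. Origin: centre of its underside. 0.15 to 0.31 kg, slides on the bench
- ladder_mid (a point): centre of the ladder, half-way up (14 mm above its underside)
- ladder_end_l (a point): middle of the ladder's end face at its +y end (the left end as seen from the robot), 14 mm up
- ladder_end_r (a point): middle of the ladder's end face at its -y end (the right end as seen from the robot, nearer the post), 14 mm up
- bay: fixed storage bay of brown wooden boards 40 mm high and 12 mm thick on the bench, open towards the robot and on top; no floor of its own. Origin: on the bench, at the middle of the inner face of the back board; its x axis points away from the robot into the back board, its y axis runs along the back board to the left. The back board's inner face is x = 0; the side boards' inner faces are y = +160 and -160 mm, and they reach from x = 0 to x = -75 mm
- post (a point): fixed round steel stop post in the mouth of the bay, 20 mm in diameter, 50 mm high; this point is on its axis, 25 mm up. In the bay's frame it stands at x = -85 mm, y = -60 mm. The gap between it and the left side board is about 210 mm, shorter than the ladder; between it and the back board are 75 mm
- glass_door (a point): obstacle, fixed: the brooder's clear glass door stands open to the right of the work, an upright pane 6 mm thick and 536 mm long reaching from 66 to 455 mm above the bench top; this point is the middle of its top edge. Seen from above the pane runs 268 mm either way from here along the direction (x 0.80, y -0.60), from about (0.16, -0.15) near the robot to (0.59, -0.47) m. An arm that starts to the right of it must be lifted over it
- jar: bystander: small open glass jar, 62 mm across, 60 mm high, left of the bay; origin at the centre of its underside
- cup: bystander: small feed cup with yellow contents, 42 mm across, 38 mm high, in front of the bay's right side; origin at the centre of its underside
- bottle: bystander: brown dropper bottle with black cap, 33 mm across, 102 mm high, right of the bay; origin at the centre of its underside

How it is judged:
At the end, for the whole second after the job is handed in: The ladder rests flat inside the bay, its right end behind the post, its long side within 0.08 rad of parallel to the back board, and its centre at most 34 mm from the back board's inner face (22 mm is touching), so about 12 mm of gap at most; it is at rest (x of ladder_mid in the frame of bay between -0.034 and -0.015 m and y of ladder_mid in the frame of bay between -0.045 and 0.045 m and angle between the y axis of ladder and the y axis of bay, either way round below 0.08 rad and height (world z) of ladder_mid below 0.02 m and angle between ladder's own z axis and vertical below 0.05 rad and linear speed of ladder below 0.01 m/s).
It fails at once if the ladder is lifted or tipped (either end more than 12 mm off the bench) (height (world z) of any of ladder_end_l, ladder_end_r, ladder_mid above 0.026 m).
It fails at once if the jar, cup or bottle is moved by more than 15 mm (distance of any of jar, cup, bottle from where it was at the start of the episode above 0.015 m).
It also fails if it takes over 72 s, if anything falls off the work surface, if the arm or the gripper's body presses on something with over 40 N, if the wrist force passes 120 N, or if a joint passes its speed limit or range.

### The arm

A 6-joint arm with a two-finger parallel gripper is mounted at the origin on a cart in front of the work surface, level with it; the furniture and walls round the work are solid. World frame = base frame: x ahead of the robot, y to its left, z up, the work surface at z = 0. Lengths are in m, angles in rad, forces in N, time in s.
With the tool pointing down it reaches from about 0.425 to 0.95 m from the base axis. Payload 3.5 kg.
Tool frame: the origin (TCP) lies between the finger pads; the fingertips stand 19 mm ahead of it and the grasp point (between the pads) is the TCP (ctrl.nose_length is the distance from the TCP to the fingertips, in m); z points along the fingers, y is the line along which they close (so a half turn about z gives the same grasp; the last joint's range is limited). The gripper opens to 85 mm and grips with 20 to 120 N. Pads are 22 mm wide; open, the fingers measure 114 mm over their backs; the gripper's body (76 mm by 85 mm) begins 54 mm behind the grasp point. The pads swing forward as they close: fully open they stand 13 mm farther back than shut.
Start: joints at [-1.269, 0.286, 1.577, -0, 1.279, -0.15], TCP at [0.295, -0.607, 0.25] pointing down, gripper open.
Joint ranges: [-2.77, 2.77], [-0.9, 2.22], [0.21, 2.48], [-1.53, 4.67], [0.24, 2.81], [-2.84, 2.84]. Speed limits (rad/s): [2.79, 2.79, 3.14, 3.14, 3.14, 3.14].

### API

Orientations are given as a unit quaternion [x, y, z, w].
In Python, from plant import ctrl gives the robot as it stands.
- The arm moves only by the tool apply_moves, never from a script. Its argument "series" is a list of rows, each a list of 6 numbers: the shift along the world's x, y, z scaled (see below), then the turn, a rotation vector about the world's x, y, z scaled (see below). A call has 1 to 20 rows; each row is the pose to reach, as a shift and turn from the pose commanded when the call began; what a row does not reach only later rows make up. The controller multiplies each number of a shift by 0.8 m and each number of a turn by 45 degrees. A row lasts 1/8 s, in which the tool goes at most 62.5 mm and 10.7 degrees, less where a joint would pass 70% of its speed; a pose out of reach is approached as far as the arm can. A call with a number of a shift or a turn outside -1 to 1 is refused whole. A call with a gripper value outside its range is refused whole. "jaw" is the opening, from 0 (shut) to 1 (fully open), set as the call begins (left out, the last holds). The fingers move at their own pace and stop on an object; "squeeze" is the grip in N (left out, the last holds). Time passes only in rows, so rows that repeat a pose let the fingers close. It gives the time, the measured TCP pose, the force, the opening and the grip force at its end, in the units of the state.
- ctrl.get_state(): the state, without advancing time (a new reading comes with each control period).
- ctrl.read_camera(name): name is "side" or "top" or "wrist"; returns the picture (480x640x3 uint8, red, green, blue); there is no depth.
- ctrl.get_calibration(name): a dict with "fx", "fy", "cx", "cy" (pixels), "xyz" and "orientation" of the camera in the world; the wrist camera has in their place "hand_eye" (4x4, takes a point from camera to tool coordinates, whose origin is the TCP and whose axes are the flange's). Camera axes: x right, y up, looking along -z (the intrinsics and any distortion apply to the point x, -y, -z); pixel columns grow to the right and rows downward; lengths in m; the calibration is good to about 2 mm. A picture is of the moment at which its call begins: read the wrist's pose just before it. get_calibration takes no time and is no camera call.
- ctrl.sign_off(): hands the job in; it is judged then, once.
Trained networks look in the newest picture that a camera, given by its name, has taken for a name from the list of things; names that differ only in an ending like _2 or _b are one class to them, and where a whole thing is asked for, a point or a joint stands for the part that bears it (a point fixed in the world has none). Each returns a list of dicts, best first, with "p" (0 to 1); they miss things now and then, are a little off and sometimes report something else, mostly with a low value. They report only what shows in the picture. A call takes as long as a camera call.
- ctrl.boxes_of(thing, camera): "xy" ([column, row] as shares, 0 to 1, of the picture: columns of its width, rows of its height, amid what is visible of it).
- ctrl.silhouettes(thing, camera): "pixels" (480x640 bool, what is visible of it) and "xy" ([column, row] as shares, 0 to 1, of the picture: columns of its width, rows of its height, amid what is visible of it).
The state is a dict: "time": time; "qpos": joint angles; "dq": joint speeds; "joint_efforts": joint torques, N m; "eef_pos": TCP position; "tcp_rot": TCP orientation; "contact_force": force on the tool from outside, world axes, zero at the start; "wrist_torque": the same for the moment, N m; "opening": opening from 0.0 (shut) to 1.0 (fully open); "finger_force": force on a finger pad.
Only numpy, scipy, OpenCV 4.12 (cv2) and the standard library are available. Lean on these libraries where they do the work, as an engineer would, in place of code of your own. Each camera call takes 0.05 s, during which the arm holds its last target. There are 200 camera calls.

## Working session

There is one attempt and no reset: what is moved stays moved. The work goes in short steps, Python scripts to look and compute and a tool call to move; the robot and the scene stay as the last step left them, time stands still between calls to the robot, and variables do not carry over. Pictures are saved under pics/ and viewed, at most 10 in all, crops included, and the job is handed in when it is done.

Besides the shell and the picture viewer there is one more tool, called as name(argument=value, ...), one argument or row to a line, values as JSON. apply_moves: Moves the arm, as the interface text tells. Shifts and turns lie within -1 to 1; 1 stands for 0.8 m of shift or 45 degrees of turn. Its arguments: {"type":"object","properties":{"series":{"type":"array"},"jaw":{"type":"number"},"squeeze":{"type":"number"}},"required":["series"]}

```bash
mkdir -p pics; cat > h.py <<'E'
import numpy as np, cv2
from scipy.spatial.transform import Rotation as R
from plant import ctrl
def ray(cam,u,v,z):
    c=ctrl.get_calibration(cam)
    d=np.array([(u-c['cx'])/c['fx'],-(v-c['cy'])/c['fy'],-1])
    d=R.from_quat(c['orientation']).apply(d); o=np.array(c['xyz'])
    return o+d*(z-o[2])/d[2]
def proj(cam,p):
    c=ctrl.get_calibration(cam)
    q=R.from_quat(c['orientation']).inv().apply(np.array(p)-np.array(c['xyz']))
    return c['cx']+c['fx']*q[0]/-q[2], c['cy']-c['fy']*q[1]/-q[2]
E
python3 - <<'E'
from h import *
print(ctrl.get_state()); print(ctrl.get_calibration('top'),ctrl.get_calibration('side'))
for cam in ('top','side'):
    im=ctrl.read_camera(cam); cv2.imwrite(f'pics/{cam}0.png',im[:,:,::-1])
    for t,z in (('ladder',.028),('bay',.04),('post',.05),('jar',.03),('cup',.02),('bottle',.05)):
        for r in ctrl.silhouettes(t,cam)[:1]:
            m=r['pixels'].astype(np.uint8); u,v=r['xy'][0]*640,r['xy'][1]*480
            ys,xs=np.where(m); box=cv2.boxPoints(cv2.minAreaRect(np.c_[xs,ys].astype(np.float32)))
            print(cam,t,round(r['p'],2),m.sum(),round(u),round(v),ray(cam,u,v,z).round(3)[:2],'box',[(b.round().tolist(),ray(cam,*b,z)[:2].round(3).tolist()) for b in box])
E
```

```text
{'time': 0.0, 'qpos': array([-1.26901498e+00,  2.87172613e-01,  1.57820082e+00, -1.61515749e-05,
        1.27862008e+00, -1.49972922e-01]), 'dq': array([-3.32392920e-04, -2.31371601e-04,  9.66361193e-04, -1.31943524e-03,
       -1.67840331e-04, -7.84970017e-05]), 'joint_efforts': array([ 3.11303556e-04, -4.05981946e+01, -2.92624962e+01, -1.30788753e-04,
        5.81579137e-03,  1.07829425e-06]), 'eef_pos': array([ 0.2945187 , -0.60666041,  0.24892961]), 'tcp_rot': array([ 9.74596812e-01,  2.23963418e-01, -9.87385575e-05, -1.19638546e-03]), 'contact_force': array([-1.09918484,  0.66810146, -1.35778107]), 'wrist_torque': array([-0.01941484,  0.04797374,  0.00807516]), 'finger_force': 0.0, 'opening': 1.0003670237204916}
{'fx': 613.2464561364186, 'fy': 613.2464561364186, 'cx': 315.51557796523684, 'cy': 231.34731311898145, 'xyz': array([-0.51132032,  0.4764724 ,  1.71383874]), 'orientation': array([-0.17994334,  0.27476208,  0.78526809, -0.5248621 ])} {'fx': 611.100614696998, 'fy': 611.100614696998, 'cx': 321.45178448393705, 'cy': 238.55384900099958, 'xyz': array([0.23920067, 1.18816779, 
[... 320 characters left out ...]
 [([258.0, 330.0], [0.704, 0.137]), ([281.0, 261.0], [0.75, -0.164]), ([321.0, 274.0], [0.622, -0.132]), ([298.0, 344.0], [0.595, 0.156])]
side post 0.72 933 282 283 [ 0.707 -0.049] box [([259.0, 330.0], [0.697, 0.146]), ([281.0, 262.0], [0.743, -0.146]), ([321.0, 275.0], [0.619, -0.116]), ([298.0, 343.0], [0.592, 0.164])]
side cup 0.73 253 289 252 [ 0.754 -0.245] box [([287.0, 238.0], [0.784, -0.317]), ([297.0, 238.0], [0.755, -0.326]), ([297.0, 267.0], [0.706, -0.176]), ([287.0, 267.0], [0.733, -0.168])]
side bottle 0.81 296 291 254 [ 0.728 -0.19 ] box [([286.0, 239.0], [0.769, -0.265]), ([298.0, 239.0], [0.734, -0.275]), ([298.0, 268.0], [0.688, -0.13]), ([286.0, 268.0], [0.719, -0.121])]
```

```bash
python3 - <<'E'
import cv2
a=cv2.imread('pics/side0.png')[200:400,220:480]; cv2.imwrite('pics/side0c.png',cv2.resize(a,(780,600),interpolation=cv2.INTER_CUBIC))
E
```

```text
(no output)
```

View pics/side0c.png

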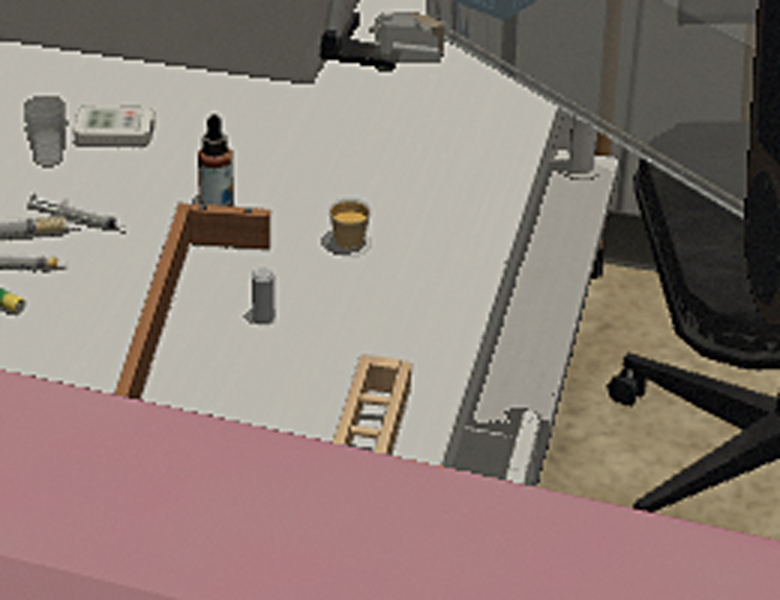

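View pics/top0.png

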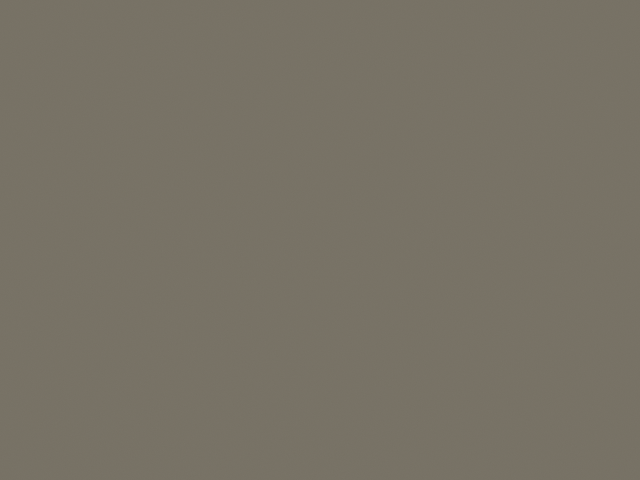

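The top view is blocked (uniform grey). The side view shows the bay, with its right corner near full-picture (283,281), the post at (307,300) and the ladder's right end at (347,320). The left parts are hidden by a pink surface. I'll lift over the glass and look with the wrist camera.

apply_moves(
  series=[
    [0,0,0.1,0,0,0],
    [0,0,0.2,0,0,0],
    [0,0,0.3,0,0,0],
    [0,0,0.4,0,0,0],
    [0,0,0.4,0,0,0],
    [0,0,0.4,0,0,0],
    [0,0,0.4,0,0,0],
    [0.26,0.45,0.4,0,0,0],
    [0.26,0.45,0.4,0,0,0],
    [0.26,0.45,0.4,0,0,0],
    [0.26,0.45,0.4,0,0,0],
    [0.26,0.45,0.4,0,0,0],
    [0.26,0.45,0.4,0,0,0],
    [0.26,0.45,0.4,0,0,0],
    [0.32,0.81,0.4,0,0,0],
    [0.32,0.81,0.4,0,0,0],
    [0.32,0.81,0.4,0,0,0],
    [0.32,0.81,0.4,0,0,0],
    [0.32,0.81,0.4,0,0,0],
    [0.32,0.81,0.4,0,0,0],
  ],
  jaw=0,
)

```text
time: 3.2
eef_pos: [0.5508, 0.0433, 0.5668]
tcp_rot: [0.974, 0.226, -0.003, -0.001]
contact_force: [-0.3, -0.1, -0.1]
opening: -0.004
finger_force: 0.0
```

```bash
cat >> h.py <<'E'
def wcam():
    s=ctrl.get_state(); H=np.array(ctrl.get_calibration('wrist')['hand_eye'])
    T=np.eye(4); T[:3,:3]=R.from_quat(s['tcp_rot']).as_matrix(); T[:3,3]=s['eef_pos']
    return T@H
def wray(T,u,v,z):
    c=ctrl.get_calibration('wrist')
    d=T[:3,:3]@np.array([(u-c['cx'])/c['fx'],-(v-c['cy'])/c['fy'],-1]); o=T[:3,3]
    return o+d*(z-o[2])/d[2]
def wproj(T,p):
    c=ctrl.get_calibration('wrist'); q=T[:3,:3].T@(np.array(p)-T[:3,3])
    return c['cx']+c['fx']*q[0]/-q[2], c['cy']-c['fy']*q[1]/-q[2]
E
python3 - <<'E'
from h import *
s=ctrl.get_state(); print(s['time'],s['eef_pos'],s['qpos'],s['contact_force'],ctrl.nose_length,ctrl.get_calibration('wrist'))
T=wcam(); np.save('T1.npy',T); im=ctrl.read_camera('wrist'); cv2.imwrite('pics/w1.png',im[:,:,::-1])
print(T.round(3).tolist())
for t,z in (('ladder',.028),('bay',.04),('post',.05),('jar',.03),('cup',.02),('bottle',.05)):
    for r in ctrl.silhouettes(t,'wrist')[:1]:
        m=r['pixels'].astype(np.uint8); u,v=r['xy'][0]*640,r['xy'][1]*480
        ys,xs=np.where(m); box=cv2.boxPoints(cv2.minAreaRect(np.c_[xs,ys].astype(np.float32)))
        print(t,round(r['p'],2),m.sum(),round(u),round(v),wray(T,u,v,z).round(3)[:2],'box',[(b.round().tolist(),wray(T,*b,z)[:2].round(3).tolist()) for b in box])
E
```

```text
3.2 [0.55075388 0.04332619 0.56678904] [-1.05266553e-01 -3.81909993e-02  1.37249226e+00  2.47412928e-04
  1.81303916e+00  1.00906264e+00] [-0.25835634 -0.08258211 -0.08823142] 0.019 {'fx': 386.82868247381106, 'fy': 386.82868247381106, 'cx': 321.18704536004464, 'cy': 248.02146005682155, 'hand_eye': array([[ 6.75038141e-05,  9.55869297e-01,  2.93792244e-01,
         7.49357527e-02],
       [ 9.99999993e-01, -3.67657694e-05, -1.10147712e-04,
         6.04060780e-04],
       [-9.44853186e-05,  2.93792249e-01, -9.55869293e-01,
        -1.23402130e-01],
       [ 0.00000000e+00,  0.00000000e+00,  0.00000000e+00,
         1.00000000e+00]])}
[[0.441, 0.856, 0.269, 0.619], [-0.898, 0.422, 0.129, 0.076], [-0.003, -0.298, 0.954, 0.69], [0.0, 0.0, 0.0, 1.0]]
ladder 0.77 3226 256 172 [0.504 0.145] box [([180.0, 157.0], [0.471, 0.268]), ([192.0, 130.0], [0.521, 0.266]), ([331.0, 189.0], [0.535, 0.018]), ([320.0, 216.0], [0.484, 0.015])]
bay 0.75 3718 384 91 [0.709 0.014] box [([246.0, 109.0], [0.59, 0.197]), ([269.0, 42.0], [0.693, 0.202]), ([477.0, 114.0], [0.744, -0.135]), ([453.0, 181.0], [0.638, -0.158])]
post 0.97 3716 380 92 [0.704 0.019] box [([246.0, 108.0], [0.592, 0.195]), ([270.0, 41.0], [0.694, 0.199]), ([477.0, 115.0], [0.742, -0.132]), ([453.0, 182.0], [0.636, -0.154])]
jar 0.72 1676 214 44 [0.655 0.279] box [([181.0, 35.0], [0.644, 0.329]), ([214.0, 13.0], [0.695, 0.294]), ([243.0, 56.0], [0.659, 0.232]), ([210.0, 78.0], [0.607, 0.267])]
cup 0.86 476 442 209 [ 0.588 -0.174] box [([431.0, 200.0], [0.594, -0.148]), ([455.0, 200.0], [0.612, -0.185]), ([455.0, 222.0], [0.578, -0.206]), ([431.0, 222.0], [0.56, -0.168])]
bottle 0.81 650 503 141 [ 0.727 -0.192] box [([485.0, 152.0], [0.7, -0.175]), ([485.0, 132.0], [0.726, -0.158]), ([524.0, 132.0], [0.753, -0.214]), ([524.0, 152.0], [0.727, -0.232])]
```

View pics/w1.png

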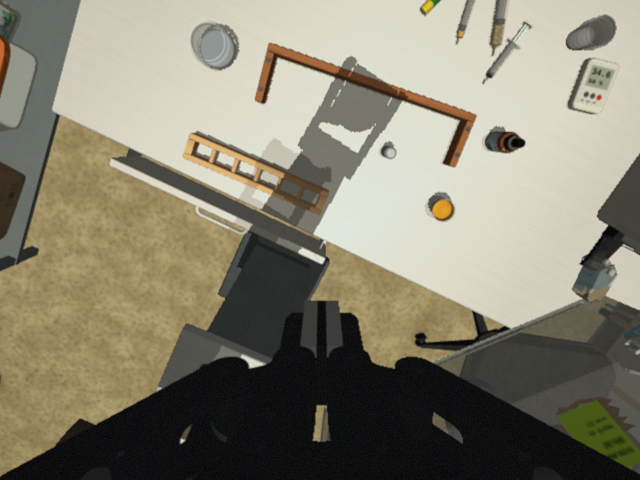

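The wrist view shows the bay (corners about (270,43), (476,115)), the post at (389,150), the ladder (180–330, 130–216), the jar at (214,44), the cup at (441,207) and the bottle at (503,141). All are consistent with the task. I'll refine the poses with a model fit and work in the bay frame.

```bash
cat >> h.py <<'E'
from scipy.optimize import minimize
def boards(b):  # list of (x0,x1,y0,y1,h) prisms
    return dict(bay=[(0,.012,-.172,.172,.04),(-.075,.012,.16,.172,.04),(-.075,.012,-.172,-.16,.04)],
                ladder=[(-.022,.022,-.125,.125,.028)])[b]
def render(T,kind,p):
    m=np.zeros((480,640),np.uint8); c,s=np.cos(p[2]),np.sin(p[2])
    for x0,x1,y0,y1,h in boards(kind):
        pts=[wproj(T,(p[0]+c*x-s*y,p[1]+s*x+c*y,z)) for x in (x0,x1) for y in (y0,y1) for z in (0,h)]
        hull=cv2.convexHull(np.array(pts,np.float32)*16).round().astype(np.int32)
        cv2.fillConvexPoly(m,hull,1,shift=4)
    return m
def fit(T,kind,mask,p0):
    m=mask.astype(np.uint8)
    if kind=='ladder':
        cs,_=cv2.findContours(m,cv2.RETR_EXTERNAL,2); m=cv2.fillConvexPoly(m*0,cv2.convexHull(np.vstack([c for c in cs if cv2.contourArea(c)>20])),1)
    def f(p):
        r=render(T,kind,p); return 1-(r&m).sum()/max(1,(r|m).sum())
    best=None; p=np.array(p0,float)
    for sc in (.02,.01,.005):
        o=minimize(f,p,method='Nelder-Mead',options=dict(initial_simplex=np.vstack([p]+[p+sc*np.array(e) for e in ((1,0,0),(0,1,0),(0,0,4))]),xatol=1e-4,fatol=1e-4)); p=o.x
    return p,1-o.fun
def rel(B,L):
    c,s=np.cos(B[2]),np.sin(B[2]); d=np.array(L[:2])-B[:2]
    return np.array([c*d[0]+s*d[1],-s*d[0]+c*d[1],(L[2]-B[2]) if len(L)>2 else 0])
def world(B,q):
    c,s=np.cos(B[2]),np.sin(B[2]); return np.array([B[0]+c*q[0]-s*q[1],B[1]+s*q[0]+c*q[1]])
E
python3 - <<'E'
from h import *
T=np.load('T1.npy')
B,q=fit(T,'bay',ctrl.silhouettes('bay','wrist')[0]['pixels'],[.706,.031,.148]); np.save('B.npy',B)
L,q2=fit(T,'ladder',ctrl.silhouettes('ladder','wrist')[0]['pixels'],[.503,.142,.054])
print(B,q,L,q2,rel(B,L))
print('post pred',world(B,[-.085,-.06]),'top px',wproj(T,[*world(B,[-.085,-.06]),.05]),'base',wproj(T,[*world(B,[-.085,-.06]),0]))
for u in (60,190,330): print('edge',wray(T,u,112+(u-55)*.45,0)[:2])
print('cup',rel(B,[.588,-.174]),'jar',rel(B,[.655,.279]))
E
```

```text
Traceback (most recent call last):
  File "h.py", line 43, in fit
    o=minimize(f,p,method='Nelder-Mead',options=dict(initial_simplex=np.vstack([p]+[p+sc*np.array(e) for e in ((1,0,0),(0,1,0),(0,0,4))]),xatol=1e-4,fatol=1e-4)); p=o.x
  File "h.py", line 40, in f
    r=render(T,kind,p); return 1-(r&m).sum()/max(1,(r|m).sum())
  File "h.py", line 31, in render
    pts=[wproj(T,(p[0]+c*x-s*y,p[1]+s*x+c*y,z)) for x in (x0,x1) for y in (y0,y1) for z in (0,h)]
         ~~~~~^^^^^^^^^^^^^^^^^^^^^^^^^^^^^^^^^
  File "h.py", line 22, in wproj
    c=ctrl.get_calibration('wrist'); q=T[:3,:3].T@(np.array(p)-T[:3,3])
ValueError: time passes only in moves, steps and waits
```

Odd: the calibration call must be limited per script, so I'll cache it.

```bash
sed -i "s/^from plant import ctrl/from plant import ctrl\nCAL={n:ctrl.get_calibration(n) for n in ('side','wrist')}/; s/ctrl.get_calibration('wrist')/CAL['wrist']/; s/ctrl.get_calibration(cam)/CAL[cam]/" h.py
sed -i "s/^CAL=.*/CAL={n:ctrl.get_calibration(n) for n in ('side','wrist')}/" h.py
cat > a.py <<'E'
from h import *
T=np.load('T1.npy')
B,q=fit(T,'bay',ctrl.silhouettes('bay','wrist')[0]['pixels'],[.706,.031,.148]); np.save('B.npy',B)
L,q2=fit(T,'ladder',ctrl.silhouettes('ladder','wrist')[0]['pixels'],[.503,.142,.054])
print(B,q,L,q2,rel(B,L))
print('post pred',world(B,[-.085,-.06]),'top px',wproj(T,[*world(B,[-.085,-.06]),.05]),'base',wproj(T,[*world(B,[-.085,-.06]),0]))
for u in (60,190,330): print('edge',wray(T,u,112+(u-55)*.45,0)[:2])
print('cup',rel(B,[.588,-.174]),'jar',rel(B,[.655,.279]))
E
python3 a.py
```

```text
[0.70646408 0.03140873 0.14749244] 0.8444760550023708 [0.49981418 0.14082956 0.05198779] 0.9697304463102077 [-0.18832595  0.13860173 -0.09550465]
post pred [ 0.63120445 -0.04043128] top px (np.float64(390.591465851099), np.float64(153.3215871376142)) base (np.float64(385.74008479497763), np.float64(151.45548169864986))
edge [0.44208566 0.48291591]
edge [0.4471164  0.25143025]
edge [ 0.45304826 -0.02152026]
cup [-0.14736439 -0.18576927  0.        ] jar [-0.01451974  0.25246616  0.        ]
```

apply_moves(
  series=[
    [-0.05,0,-0.05,0,0,0],
    [-0.115,0,-0.1,0,0,0],
    [-0.115,0,-0.18,0,0,0],
    [-0.115,0,-0.25,0,0,0],
    [-0.115,0,-0.32,0,0,0],
    [-0.115,0,-0.39,0,0,0],
    [-0.115,0,-0.46,0,0,0],
    [-0.115,0,-0.52,0,0,0],
    [-0.115,0,-0.58,0,0,0],
    [-0.115,0,-0.62,0,0,0],
    [-0.115,0,-0.65,0,0,0],
    [-0.115,0,-0.67,0,0,0],
    [-0.115,0,-0.67,0,0,0],
  ],
)

```text
time: 5.32
eef_pos: [0.4581, 0.0407, 0.0335]
tcp_rot: [0.975, 0.224, -0.001, -0.0]
contact_force: [-0.9, -0.2, -0.9]
opening: -0.0
finger_force: 0.0
```

apply_moves(
  series=[
    [0.012,0.002,-0.004,0,0,0],
    [0.022,0.003,-0.004,0,0,0],
    [0.032,0.005,-0.004,0,0,0],
    [0.042,0.006,-0.004,0,0,0],
    [0.052,0.008,-0.004,0,0,0],
    [0.062,0.009,-0.004,0,0,0],
    [0.072,0.011,-0.004,0,0,0],
    [0.082,0.012,-0.004,0,0,0],
    [0.092,0.014,-0.004,0,0,0],
    [0.102,0.015,-0.004,0,0,0],
    [0.112,0.017,-0.004,0,0,0],
    [0.112,0.017,-0.004,0,0,0],
  ],
)

```text
time: 6.82
eef_pos: [0.5492, 0.0544, 0.0313]
tcp_rot: [0.975, 0.224, 0.001, 0.0]
contact_force: [-0.6, -0.6, 0.8]
opening: -0.002
finger_force: 0.0
```

apply_moves(
  series=[
    [-0.03,-0.005,0,0,0,0],
    [-0.03,-0.005,0.08,0,0,0],
    [-0.03,-0.005,0.15,0,0,0],
    [-0.03,0.05,0.23,0,0,0],
    [-0.03,0.1,0.31,0,0,0],
    [-0.03,0.13,0.38,0,0,0],
    [-0.03,0.13,0.38,0,0,0],
    [-0.03,0.13,0.38,0,0,0],
  ],
)

```text
time: 7.82
eef_pos: [0.525, 0.1591, 0.3379]
tcp_rot: [0.974, 0.225, 0.003, 0.0]
contact_force: [0.4, 0.1, 0.2]
opening: -0.001
finger_force: 0.0
```

```bash
cat > look.py <<'E'
import sys
from h import *
n=sys.argv[1]; B=np.load('B.npy')
s=ctrl.get_state(); T=wcam(); im=ctrl.read_camera('wrist')
r=ctrl.silhouettes('ladder','wrist'); print('t',round(s['time'],2),'tcp',s['eef_pos'].round(4),'f',s['contact_force'].round(1))
v=im[:,:,::-1].copy()
for d in r[:1]:
    ys,xs=np.where(d['pixels']); c,(w,h),_=cv2.minAreaRect(np.c_[xs,ys].astype(np.float32)); a=wray(T,*c,.028)
    pts=cv2.boxPoints(((c),(w,h),_)); e=[wray(T,*p,.028)[:2] for p in pts]
    l=[e[1]-e[0],e[2]-e[1]]; l=max(l,key=np.linalg.norm); l=l*np.sign(l[1]); yaw=np.arctan2(-l[0],l[1])
    L,q=fit(T,'ladder',d['pixels'],[a[0],a[1],yaw]); np.save('L.npy',L)
    print('p',d['p'],'L',L.round(4),'iou',round(q,3),'in bay',rel(B,L).round(4))
    k=render(T,'ladder',L); cs,_=cv2.findContours(k,cv2.RETR_EXTERNAL,2); cv2.drawContours(v,cs,-1,(0,0,255),1)
cs,_=cv2.findContours(render(T,'bay',B),cv2.RETR_EXTERNAL,2); cv2.drawContours(v,cs,-1,(0,255,0),1)
print('tcp in bay',rel(B,s['eef_pos'][:2]).round(4)); cv2.imwrite(f'pics/{n}.png',v)
E
python3 look.py w2
```

```text
t 7.83 tcp [0.525  0.1591 0.3379] f [0.4 0.1 0.2]
tcp in bay [-0.1607  0.153   0.    ]
```

View pics/w2.png

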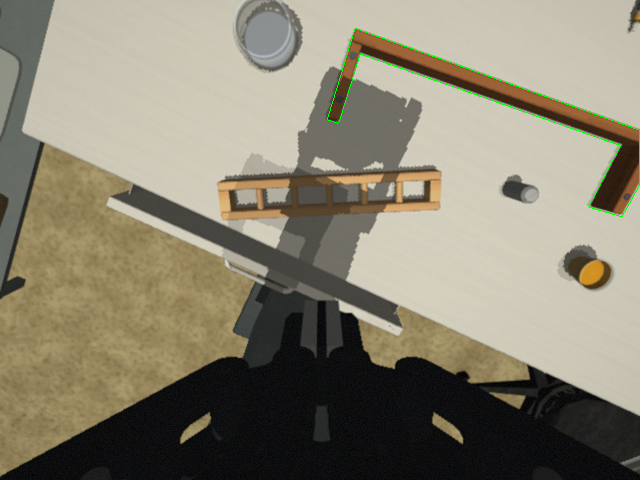

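The green bay overlay fits the picture. The ladder is seen at corners (218,181), (438,170), (441,210), (224,218), but the network missed it, so I'll fit those corners. The jar, cup and post are untouched.

```bash
python3 - <<'E'
s=open('look.py').read()
s=s.replace("v=im[:,:,::-1].copy()","""v=im[:,:,::-1].copy()
if len(sys.argv)>2:
    m=np.zeros((480,640),np.uint8); cv2.fillConvexPoly(m,np.array(eval(sys.argv[2])),1); r=[dict(p=0,pixels=m>0)]""")
open('look.py','w').write(s)
E
python3 look.py w3 "[(218,181),(438,170),(441,210),(224,218)]"
```

```text
t 7.92 tcp [0.5237 0.158  0.3336] f [-0.   0.  -0.6]
p 0 L [0.5308 0.1503 0.4961] iou 0.921 in bay [-0.1563  0.1434  0.3486]
tcp in bay [-0.1621  0.1521  0.    ]
```

apply_moves(
  series=[
    [0.008,-0.05,-0.05,0,0,0],
    [0.008,-0.13,-0.1,0,0,0],
    [0.008,-0.13,-0.17,0,0,0],
    [0.008,-0.13,-0.24,0,0,0],
    [0.008,-0.13,-0.3,0,0,0],
    [0.008,-0.13,-0.35,0,0,0],
    [0.008,-0.13,-0.378,0,0,0],
    [0.008,-0.13,-0.378,0,0,0],
    [0.018,-0.13,-0.378,0,0,0],
    [0.028,-0.128,-0.378,0,0,0],
    [0.038,-0.128,-0.378,0,0,0],
    [0.047,-0.127,-0.378,0,0,0],
    [0.056,-0.126,-0.378,0,0,0],
    [0.056,-0.126,-0.378,0,0,0],
  ],
)

```text
time: 9.78
eef_pos: [0.5699, 0.0576, 0.0329]
tcp_rot: [0.975, 0.224, 0.0, 0.0]
contact_force: [-0.2, -0.4, 0.6]
opening: -0.002
finger_force: 0.0
```

apply_moves(
  series=[
    [-0.03,-0.005,0,0,0,0],
    [-0.03,-0.005,0.08,0,0,0],
    [-0.03,-0.005,0.15,0,0,0],
    [-0.05,0.05,0.23,0,0,0],
    [-0.05,0.1,0.31,0,0,0.1],
    [-0.05,0.13,0.38,0,0,0.25],
    [-0.05,0.13,0.38,0,0,0.25],
    [-0.05,0.13,0.38,0,0,0.25],
  ],
)

```text
time: 10.78
eef_pos: [0.5298, 0.1624, 0.3396]
tcp_rot: [0.948, 0.319, 0.003, 0.001]
contact_force: [0.7, -0.9, -0.2]
opening: 0.003
finger_force: 0.0
```

```bash
python3 look.py w4
```

```text
t 10.78 tcp [0.5298 0.1624 0.3396] f [ 0.7 -0.9 -0.2]
p 0.62 L [0.5435 0.1524 0.6224] iou 0.981 in bay [-0.1435  0.1436  0.4749]
tcp in bay [-0.1555  0.1555  0.    ]
```

View pics/w4.png

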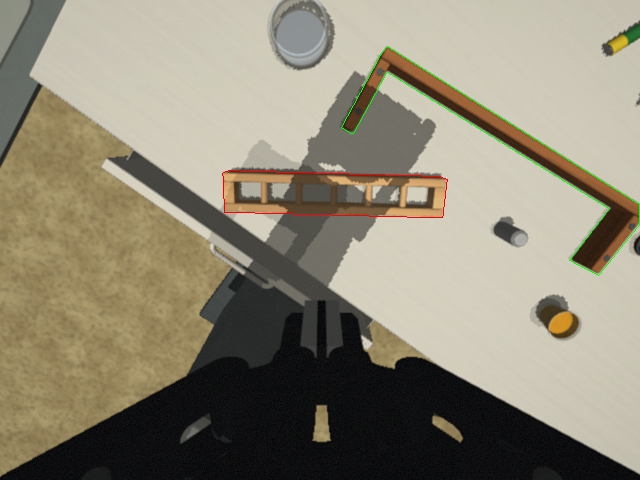

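apply_moves(
  series=[
    [-0.05,0.075,-0.02,0,0,0],
    [-0.099,0.149,-0.08,0,0,0],
    [-0.099,0.149,-0.15,0,0,0],
    [-0.099,0.149,-0.22,0,0,0],
    [-0.099,0.149,-0.29,0,0,0],
    [-0.099,0.149,-0.35,0,0,0],
    [-0.099,0.149,-0.386,0,0,0],
    [-0.099,0.149,-0.386,0,0,0],
    [-0.091,0.139,-0.386,0,0,0],
    [-0.084,0.129,-0.386,0,0,0],
    [-0.077,0.119,-0.386,0,0,0],
    [-0.07,0.108,-0.386,0,0,0],
    [-0.062,0.098,-0.386,0,0,0],
    [-0.055,0.088,-0.386,0,0,0],
    [-0.048,0.078,-0.386,0,0,0],
    [-0.041,0.068,-0.386,0,0,0],
    [-0.033,0.058,-0.386,0,0,0],
    [-0.026,0.048,-0.386,0,0,0],
    [-0.026,0.048,-0.386,0,0,0],
  ],
)

```text
time: 13.25
eef_pos: [0.509, 0.1991, 0.0279]
tcp_rot: [0.948, 0.318, 0.0, 0.0]
contact_force: [0.5, 0.7, 0.1]
opening: 0.004
finger_force: 0.0
```

apply_moves(
  series=[
    [-0.022,0.03,0,0,0,0],
    [-0.022,0.03,0.08,0,0,0],
    [-0.022,0.03,0.15,0,0,0],
    [-0.01,-0.05,0.23,0,0,0],
    [0.02,-0.1,0.31,0,0,0],
    [0.02,-0.12,0.38,0,0,0],
    [0.02,-0.12,0.38,0,0,0],
    [0.02,-0.12,0.38,0,0,0],
  ],
)

```text
time: 14.25
eef_pos: [0.5259, 0.103, 0.3359]
tcp_rot: [0.948, 0.318, 0.004, 0.001]
contact_force: [-0.7, -0.4, -0.7]
opening: 0.001
finger_force: 0.0
```

```bash
python3 look.py w5
```

```text
t 14.25 tcp [0.5259 0.103  0.3359] f [-0.7 -0.4 -0.7]
p 0.85 L [0.5932 0.0867 0.6418] iou 0.993 in bay [-0.1039  0.0713  0.4943]
tcp in bay [-0.1681  0.0973  0.    ]
```

View pics/w5.png

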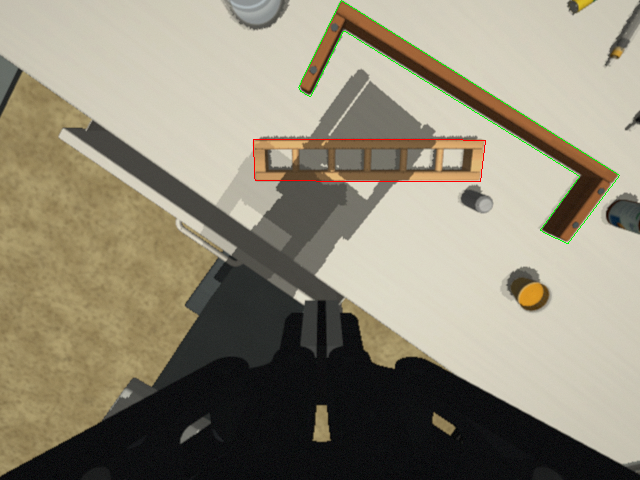

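apply_moves(
  series=[
    [-0.015,0.07,-0.02,0,0,0],
    [-0.032,0.134,-0.08,0,0,0],
    [-0.032,0.134,-0.15,0,0,0],
    [-0.032,0.134,-0.22,0,0,0],
    [-0.032,0.134,-0.29,0,0,0],
    [-0.032,0.134,-0.35,0,0,0],
    [-0.032,0.134,-0.381,0,0,0],
    [-0.032,0.134,-0.381,0,0,0],
    [-0.024,0.124,-0.381,0,0,0],
    [-0.016,0.114,-0.381,0,0,0],
    [-0.009,0.104,-0.381,0,0,0],
    [-0.002,0.094,-0.381,0,0,0],
    [0.005,0.085,-0.381,0,0,0],
    [0.011,0.078,-0.381,0,0,0],
    [0.016,0.071,-0.381,0,0,0],
    [0.016,0.071,-0.381,0,0,0],
  ],
)

```text
time: 16.35
eef_pos: [0.5375, 0.1601, 0.027]
tcp_rot: [0.948, 0.318, 0.0, 0.0]
contact_force: [0.8, -0.0, -0.4]
opening: 0.002
finger_force: 0.0
```

apply_moves(
  series=[
    [-0.014,0.019,0,0,0,0],
    [-0.014,0.019,0,0,0,0],
    [-0.061,-0.037,0,0,0,0],
    [-0.061,-0.037,0,0,0,0],
    [-0.061,-0.037,0,0,0,0],
    [-0.019,-0.081,0,0,0,0],
    [-0.019,-0.081,0,0,0,0],
    [-0.01,-0.076,0,0,0,0],
    [0,-0.07,0,0,0,0],
    [0.01,-0.064,0,0,0,0],
    [0.02,-0.059,0,0,0,0],
    [0.03,-0.053,0,0,0,0],
    [0.039,-0.048,0,0,0,0],
    [0.047,-0.043,0,0,0,0],
    [0.047,-0.043,0,0,0,0],
  ],
)

```text
time: 18.23
eef_pos: [0.5754, 0.1266, 0.0273]
tcp_rot: [0.948, 0.319, 0.0, 0.0]
contact_force: [0.3, 0.8, -0.3]
opening: -0.005
finger_force: 0.0
```

apply_moves(
  series=[
    [-0.03,-0.01,0,0,0,0],
    [-0.03,-0.01,0.08,0,0,0],
    [-0.03,-0.05,0.15,0,0,0],
    [-0.03,-0.08,0.23,0,0,0],
    [-0.03,-0.08,0.31,0,0,0],
    [-0.03,-0.08,0.36,0,0,0],
    [-0.03,-0.08,0.36,0,0,0],
  ],
)

```text
time: 19.1
eef_pos: [0.5528, 0.062, 0.3217]
tcp_rot: [0.948, 0.318, 0.006, 0.002]
contact_force: [-0.0, 0.2, -0.0]
opening: -0.0
finger_force: 0.0
```

```bash
python3 look.py w6
```

```text
t 19.1 tcp [0.5528 0.062  0.3217] f [-0.   0.2 -0. ]
p 0.8 L [0.644  0.0537 0.4043] iou 0.985 in bay [-0.0585  0.0312  0.2568]
tcp in bay [-0.1475  0.0528  0.    ]
```

View pics/w6.png

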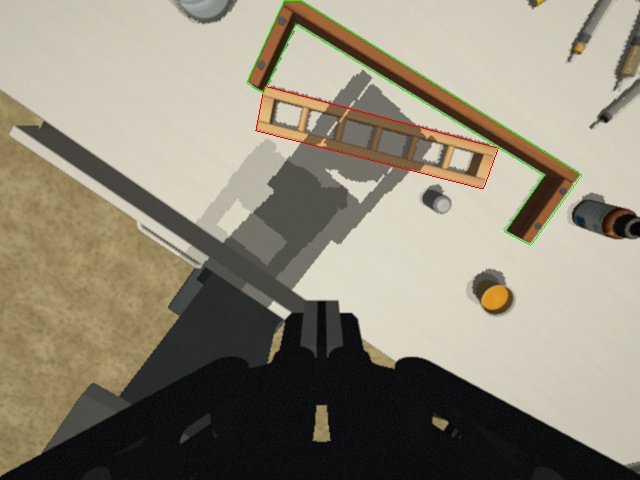

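apply_moves(
  series=[
    [0.015,0.08,0,0,0,-0.15],
    [0.03,0.164,-0.06,0,0,-0.31],
    [0.03,0.164,-0.13,0,0,-0.31],
    [0.03,0.164,-0.2,0,0,-0.31],
    [0.03,0.164,-0.27,0,0,-0.31],
    [0.03,0.164,-0.33,0,0,-0.31],
    [0.03,0.164,-0.359,0,0,-0.31],
    [0.03,0.164,-0.359,0,0,-0.31],
    [0.035,0.154,-0.359,0,0,-0.31],
    [0.039,0.144,-0.359,0,0,-0.31],
    [0.043,0.134,-0.359,0,0,-0.31],
    [0.047,0.124,-0.359,0,0,-0.31],
    [0.051,0.114,-0.359,0,0,-0.31],
    [0.051,0.114,-0.359,0,0,-0.31],
  ],
)

```text
time: 20.95
eef_pos: [0.592, 0.1526, 0.028]
tcp_rot: [0.98, 0.201, 0.0, 0.0]
contact_force: [-0.1, 0.0, 0.4]
opening: -0.001
finger_force: 0.0
```

apply_moves(
  series=[
    [-0.007,0.017,0,0,0,0],
    [-0.007,0.017,0,0,0,0],
    [-0.064,0.005,0,0,0,0],
    [-0.064,0.001,0,0,0,0],
    [-0.048,-0.064,0,0,0,0],
    [-0.048,-0.064,0,0,0,0],
    [-0.048,-0.064,0,0,0,0],
    [-0.038,-0.061,0,0,0,0],
    [-0.028,-0.058,0,0,0,0],
    [-0.018,-0.055,0,0,0,0],
    [-0.008,-0.052,0,0,0,0],
    [0.002,-0.049,0,0,0,0],
    [0.012,-0.046,0,0,0,0],
    [0.022,-0.043,0,0,0,0],
    [0.022,-0.043,0,0,0,0],
  ],
)

```text
time: 22.82
eef_pos: [0.61, 0.1192, 0.0281]
tcp_rot: [0.98, 0.201, 0.001, 0.0]
contact_force: [0.4, -0.2, 0.0]
opening: -0.003
finger_force: 0.0
```

apply_moves(
  series=[
    [-0.03,-0.01,0,0,0,0],
    [-0.04,-0.01,0.08,0,0,0],
    [-0.05,-0.05,0.15,0,0,0],
    [-0.05,-0.08,0.23,0,0,0],
    [-0.05,-0.08,0.31,0,0,0],
    [-0.05,-0.08,0.36,0,0,0],
    [-0.05,-0.08,0.36,0,0,0],
    [-0.05,-0.08,0.36,0,0,0],
  ],
)

```text
time: 23.82
eef_pos: [0.5687, 0.0551, 0.3153]
tcp_rot: [0.98, 0.201, -0.0, -0.0]
contact_force: [-0.8, 0.4, -0.1]
opening: 0.002
finger_force: 0.0
```

```bash
python3 look.py w7
```

```text
t 23.82 tcp [0.5687 0.0551 0.3153] f [-0.8  0.4 -0.1]
p 0.74 L [0.6682 0.0262 0.2451] iou 0.983 in bay [-0.0386  0.0005  0.0976]
tcp in bay [-0.1328  0.0437  0.    ]
```

View pics/w7.png

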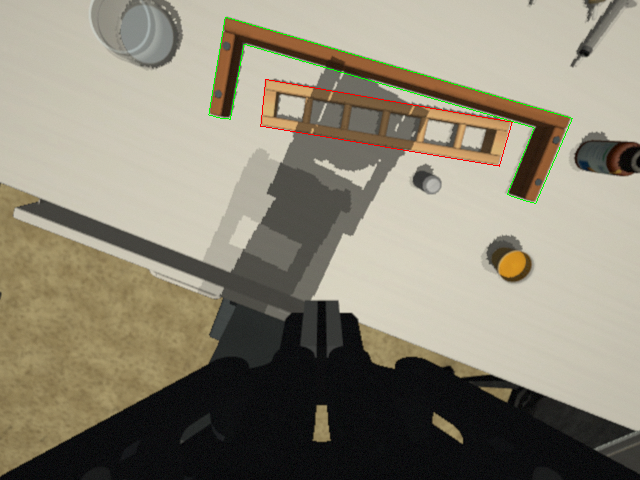

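apply_moves(
  series=[
    [0.038,0.047,-0.05,0,0,-0.16],
    [0.038,0.047,-0.12,0,0,-0.327],
    [0.038,0.047,-0.19,0,0,-0.327],
    [0.038,0.047,-0.26,0,0,-0.327],
    [0.038,0.047,-0.32,0,0,-0.327],
    [0.038,0.047,-0.36,0,0,-0.327],
    [0.038,0.047,-0.36,0,0,-0.327],
    [0.048,0.048,-0.36,0,0,-0.327],
    [0.058,0.05,-0.36,0,0,-0.327],
    [0.068,0.051,-0.36,0,0,-0.327],
    [0.078,0.053,-0.36,0,0,-0.327],
    [0.086,0.054,-0.36,0,0,-0.327],
    [0.091,0.055,-0.36,0,0,-0.327],
    [0.091,0.055,-0.36,0,0,-0.327],
  ],
)

```text
time: 25.68
eef_pos: [0.6411, 0.0987, 0.0276]
tcp_rot: [0.997, 0.074, -0.002, 0.0]
contact_force: [-3.5, -1.3, 3.1]
opening: 0.003
finger_force: 2.1
```

apply_moves(
  series=[
    [-0.029,-0.004,0,0,0,0],
    [-0.029,-0.004,0,0,0,0],
    [-0.01,-0.128,0,0,0,0],
    [-0.01,-0.128,0,0,0,0],
    [-0.01,-0.128,0,0,0,0],
    [0,-0.126,0,0,0,0],
    [0.008,-0.125,0,0,0,0],
    [0.014,-0.124,0,0,0,0],
    [0.018,-0.124,0,0,0,0],
    [0.018,-0.124,0,0,0,0],
  ],
)

```text
time: 26.92
eef_pos: [0.6565, 0.0003, 0.0278]
tcp_rot: [0.997, 0.074, 0.0, 0.0]
contact_force: [-0.3, -1.3, -0.2]
opening: -0.001
finger_force: 0.0
```

apply_moves(
  series=[
    [-0.025,-0.004,0,0,0,0],
    [-0.04,0.02,0.08,0,0,0],
    [-0.08,0.05,0.15,0,0,0],
    [-0.1,0.05,0.23,0,0,0],
    [-0.1,0.05,0.31,0,0,0],
    [-0.1,0.05,0.36,0,0,0],
    [-0.1,0.05,0.36,0,0,0],
    [-0.1,0.05,0.36,0,0,0],
  ],
)

```text
time: 27.92
eef_pos: [0.5759, 0.04, 0.3153]
tcp_rot: [0.997, 0.074, -0.0, -0.0]
contact_force: [-0.1, -0.3, -0.8]
opening: -0.003
finger_force: 0.0
```

```bash
python3 look.py w8
```

```text
t 27.93 tcp [0.5759 0.04   0.3153] f [-0.1 -0.3 -0.8]
p 0.78 L [0.686  0.0262 0.148 ] iou 0.993 in bay [-0.021  -0.0022  0.0005]
tcp in bay [-0.1279  0.0277  0.    ]
```

View pics/w8.png

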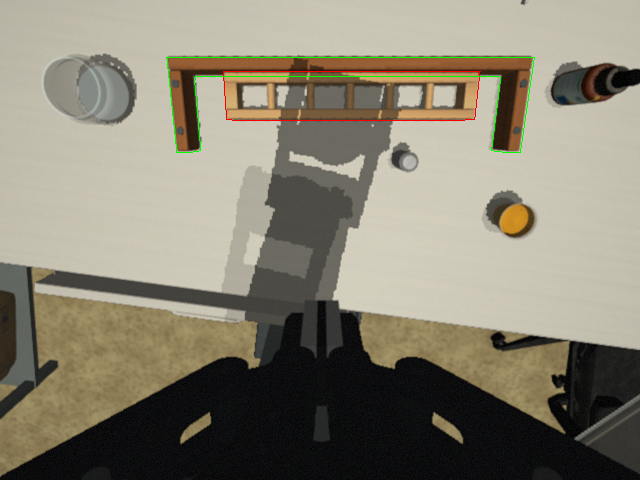

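```bash
python3 - <<'E'
import cv2
from h import *
im=ctrl.read_camera('wrist')[:,:,::-1]
cv2.imwrite('pics/w9.png',cv2.resize(im[45:130,210:340],None,fx=6,fy=6,interpolation=cv2.INTER_CUBIC))
E
```

```text
(no output)
```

View pics/w9.png

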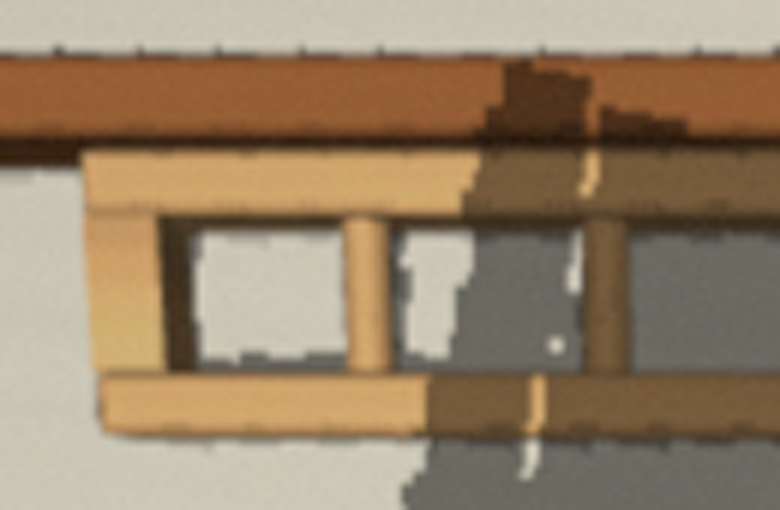

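The close view shows the far rail flush along the back board, parallel to it and with no visible gap. The jar, cup and bottle are where they started, so I'm handing in.

```bash
python3 -c "
from plant import ctrl
print(ctrl.sign_off())"
```

```text
the job is handed in; nothing more can be done
None
```

The ladder lies flat and square against the bay's back board, right end behind the post, measured at 21 mm from the board's face and 0.0005 rad off parallel; the jar, cup and bottle looked unmoved in the pictures, and I handed the job in at about 28 s of the 72 s (the sign-off gave no verdict).

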